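# Shift the gated range lever of the bench supply to the green slot

## Task

Shift the bench supply's range lever, which stands in the near left slot of its H-shaped gate, to the slot with the green cap: push the ball knob with the fingertips out to the cross channel, over to the other lane and fully home to the end of the green-capped slot, without forcing it. Do not run it into the yellow-capped slot on the way, leave the loose things round the box where they stand, and finish clear of the lever.

Things in the scene. Friction and masses are not known exactly. Their poses are not given: they have to be found in the camera images.
- selector_box: Grey steel box fixed to the desk, 124 (its x) by 108 (its y) by 95 mm high; origin at the centre of its underside. Its x axis points away from the robot at yaw 0, y to the left, z up; it may be turned up to 0.4 rad either way. Its aluminium top plate has an H-shaped gate through which a lever with a black ball knob stands.
- gate (a point): Centre of the H-shaped gate on the box's top plate, 95 mm above its origin, same axes. Two lanes along x, 16 mm wide, centred at y = +20 (left) and y = -20 mm (right), run from x = -31 to +31 mm; a cross channel along y at x = 0, 21 mm wide, joins them. The plate stops the 9 mm shank: it can change lanes only while lever_fore is within about 0.07 rad of zero.
- knob (a point): Centre of the black ball knob, 30 mm in diameter, on a 9 mm steel shank. The lever tilts about a pivot 10 mm above the box's origin; the knob is 135 mm from the pivot: in the box frame x = 135 cos(side) sin(fore), y = 135 sin(side), z = 10 + 135 cos(side) cos(fore) mm, so about 39 mm either way along x, 36 along y. It stays where it is left; moving it takes about 2 N; it cannot be lifted.
- shank_at_plate (a point): Point on the lever's axis 85 mm from the pivot, where the shank passes the gate plate. With the lever fully home in a slot it is about 15 mm from the centre of that slot's cap, seen from above.
- lever_fore (a joint): Tilt of the lever along the box's x (rad): positive leans to +x (away from the robot), 0 is the middle of the cross channel, stops at -0.29 (home in a near slot) and +0.29 (home in a far slot). It starts in the near left slot, between -0.28 and -0.18.
- lever_side (a joint): Tilt of the lever along the box's y (rad): positive leans to +y (left). Stops at -0.27 and +0.27; the left lane is from about +0.20 up, the right lane from about -0.20 down. It starts between +0.21 and +0.26.
- green_cap: Round green indicator cap, 15 mm wide and 7 mm high, fixed on the top plate just beyond the end of the slot to select; origin at the centre of its underside. It is at the near or the far end of the right lane (box frame x = -40 or +40, y = -20 mm), the yellow cap at the other end.
- yellow_cap: Round yellow indicator cap of the same size, at the end of the other slot of the right lane, the one not to select. The two slots of the left lane have white caps.
- insulator: Loose white porcelain knob insulator, 40 mm wide, 38 mm high, standing behind and to the left of the box, not to be disturbed; origin at the centre of its underside.
- spare_fuse: Loose cartridge fuse standing on end behind the box, 24 mm thick, 75 mm high, not to be disturbed; origin at the centre of its underside.
- spare_relay: Loose plug-in relay, 30 x 36 mm, 61 mm high, standing to the right of the box, not to be disturbed; origin at the centre of its underside.

How it is judged:
On the way, in this order (a step that is already met when the one before it is completed fails the run):
1. the lever has come out of its slot into the cross channel (value of joint lever_fore above -0.075 rad and value of joint lever_side below 0.16 rad).
2. the lever has come over to the right lane (value of joint lever_side below -0.185 rad).
At the end, for the whole second after the job is handed in: The lever rests fully home in the green-capped slot: its shank at the plate is within 19 mm of the green cap's centre (15 mm at the stop, so within about 4 mm of it), both joints still; the loose insulator, fuse and relay are within 15 mm of where they stood (horizontal distance between shank_at_plate and green_cap below 0.019 m and velocity of joint lever_fore between -0.05 and 0.05 rad/s and velocity of joint lever_side between -0.05 and 0.05 rad/s and distance of each of insulator, spare_fuse, spare_relay from where it was at the start of the episode below 0.015 m); the robot touches nothing.
It fails at once if the lever was run into the yellow-capped slot (shank within 24 mm of the yellow cap) (horizontal distance between shank_at_plate and yellow_cap below 0.024 m).
It fails at once if the lever was forced: more than 40 N between fingers and lever (contact force between the fingers and lever_side above 40 N).
It fails at once if the insulator was moved more than 15 mm, lifted or tipped over (distance of insulator from where it was at the start of the episode above 0.015 m or angle between insulator's own z axis and vertical above 0.5 rad).
It fails at once if the spare fuse was moved more than 15 mm, lifted or tipped over (distance of spare_fuse from where it was at the start of the episode above 0.015 m or angle between spare_fuse's own z axis and vertical above 0.5 rad).
It fails at once if the spare relay was moved more than 15 mm, lifted or tipped over (distance of spare_relay from where it was at the start of the episode above 0.015 m or angle between spare_relay's own z axis and vertical above 0.5 rad).
It also fails if it takes over 51 s, if anything falls off the work surface, if the arm or the gripper's body presses on something with over 40 N, if the wrist force passes 120 N, or if a joint passes its speed limit or range.

## Robot

A 6-joint arm with a two-finger parallel gripper is mounted at the origin on a cart in front of the work surface, level with it; the furniture and walls round the work are solid. World frame = base frame: x ahead of the robot, y to its left, z up, the work surface at z = 0. Lengths are in m, angles in rad, forces in N, time in s.
With the tool pointing down it reaches from about 0.275 to 0.875 m from the base axis. Payload 12.5 kg.
Tool frame: the origin (TCP) lies at the very end of the fingers, on their centre line; the grasp point (between the pads) lies 19 mm behind it; z points along the fingers, y is the line along which they close (so a half turn about z gives the same grasp; the last joint's range is limited). The gripper opens to 85 mm and grips with 20 to 120 N. Pads are 22 mm wide; open, the fingers measure 114 mm over their backs; the gripper's body (76 mm by 85 mm) begins 54 mm behind the grasp point. The pads swing forward as they close: fully open they stand 13 mm farther back than shut.
Start: joints at [1.252, 0.351, 1.652, -0, 1.139, -0.085], TCP at [0.127, 0.535, 0.231] pointing down, gripper open.
Joint ranges: [-2.75, 2.75], [-0.79, 2.1], [0.01, 2.65], [-1.57, 4.71], [0.07, 3.14], [-2.87, 2.87]. Speed limits (rad/s): [2.22, 2.22, 2.79, 3.14, 3.14, 3.14].

## Interface

Orientations are given as a 3x3 rotation matrix whose columns are the frame's x, y, z axes.
In Python, from bench import manip gives the robot as it stands. Calls block until the motion is done:
- manip.move_ptp(position, orientation): joint-space move of the TCP to a pose.
- manip.move_l(position, attitude=None, max_speed=0.15): straight line of the TCP; attitude=None keeps the orientation; max_speed is the mean speed in m/s.
- manip.move_j(angles): joint-space move.
- manip.set_gripper(opening, effort=None): opening from 0.0 (shut) to 1.0 (fully open); effort is the grip in N (None keeps the last); returns when the fingers have stopped.
- manip.dwell(seconds).
- manip.inverse_kinematics(position, orientation): joint angles nearest the present ones, or None.
- manip.grab_frame(name): name is "scene" or "top" or "wrist"; returns (picture, depth): 384x512x3 uint8, red, green, blue; 384x512 float32, m along the optical axis (not along the pixel's ray), 0 where there is no reading.
- manip.get_calibration(name): a dict with "camera_matrix" (3x3 intrinsics, pixels), "R" (3x3) and "t" (3): a world point X has camera coordinates R X + t. Camera axes: x right, y down, z forward; pixel columns grow to the right and rows downward; lengths in m; the calibration is good to about 2 mm. A picture is of the moment at which its call begins: read the wrist's pose just before it. get_calibration takes no time and is no camera call; for the wrist camera it gives the pose at the moment of the call.
A pose or a line that the arm cannot do raises manip.Unreachable and nothing moves.
- manip.sign_off(): hands the job in; it is judged then, once.
Trained networks look in the newest picture that a camera, given by its name, has taken for a name from the list of things; names that differ only in an ending like _2 or _b are one class to them, and where a whole thing is asked for, a point or a joint stands for the part that bears it (a point fixed in the world has none). Each returns a list of dicts, best first, with "confidence" (0 to 1); they miss things now and then, are a little off and sometimes report something else, mostly with a low value. They report only what shows in the picture. A call takes as long as a camera call.
- manip.look_for(camera, name): "at" ([x, y, z] in m, in world coordinates, good to about 4 mm: the middle of the surface that is visible of it).
Readings, each from a call of its own:
- manip.current_time(): time.
- manip.current_qpos(): joint angles.
- manip.current_joint_vel(): joint speeds.
- manip.current_joint_torque(): joint torques, N m.
- manip.current_ee_pos(): TCP position.
- manip.current_tcp_rot(): TCP orientation.
- manip.current_force(): force on the tool from outside, world axes, zero at the start.
- manip.current_ft_torque(): the same for the moment, N m.
- manip.current_grip_width(): opening from 0.0 (shut) to 1.0 (fully open).
- manip.current_grip_force(): force on a finger pad.
Only numpy, scipy, OpenCV 4.12 (cv2) and the standard library are available. Lean on these libraries where they do the work, as an engineer would, in place of code of your own. Each camera call takes 0.05 s, during which the arm holds its last target. There are 200 camera calls.

## Working session

There is one attempt and no reset: what is moved stays moved. The work goes in short steps, each a Python script; the robot and the scene stay as the last script left them, time stands still between calls to the robot, and variables do not carry over. Pictures are saved under pics/ and viewed, at most 10 in all, crops included, and the job is handed in when it is done.

```bash
mkdir -p pics; ls; python3 - <<'E'
from bench import manip as m
import cv2,numpy as np
for c in("scene","top"):
    p,d=m.grab_frame(c); cv2.imwrite(f"pics/{c}0.png",p[:,:,::-1])
    for n in("selector_box","knob","green_cap","yellow_cap","insulator","spare_fuse","spare_relay"):
        print(c,n,[(np.round(r["at"],3).tolist(),round(r["confidence"],2)) for r in m.look_for(c,n)[:2]])
a=cv2.imread("pics/scene0.png");b=cv2.imread("pics/top0.png")
cv2.imwrite("pics/both.png",cv2.resize(np.hstack([a,b]),(800,300)))
print(m.current_time(),m.current_tcp_rot().round(2))
E
```

```text
pics
scene selector_box [([0.459, 0.171, 0.076], 0.72)]
scene knob [([0.458, 0.209, 0.139], 0.77)]
scene green_cap []
scene yellow_cap []
scene insulator []
scene spare_fuse []
scene spare_relay [([0.492, 0.096, 0.032], 0.77)]
top selector_box [([0.496, 0.19, 0.093], 0.95), ([0.457, 0.216, 0.15], 0.31)]
top knob []
top green_cap [([0.537, 0.18, 0.099], 0.46)]
top yellow_cap [([0.463, 0.166, 0.097], 0.54)]
top insulator [([0.549, 0.28, 0.037], 0.53), ([0.537, 0.177, 0.101], 0.31)]
top spare_fuse [([0.567, 0.232, 0.078], 0.52)]
top spare_relay [([0.501, 0.105, 0.041], 0.64)]
0.8 [[-0.97  0.23  0.  ]
 [ 0.23  0.97 -0.  ]
 [-0.   -0.   -1.  ]]
```

View pics/both.png

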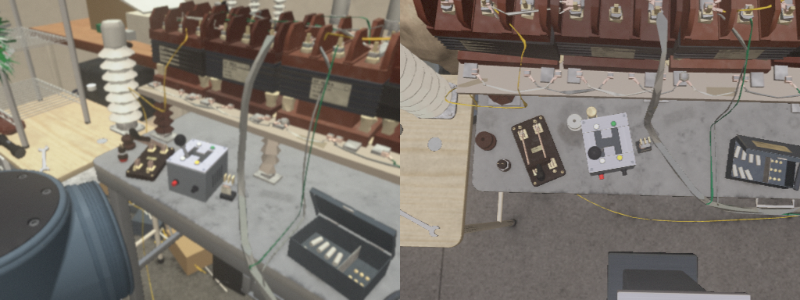

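The top view shows the box at about (608,140), with the knob at (596,153) near left, the green cap far right at (614,124) and the yellow cap at (620,157). The green slot is therefore the far right one. A cable hangs near (650,100), so I'll check heights around the box and take a close wrist look.

```bash
cat > h.py <<'E'
from bench import manip as m
import cv2,numpy as np
def cloud(c):
    p,d=m.grab_frame(c);k=m.get_calibration(c);K=k["camera_matrix"]
    v,u=np.indices(d.shape);X=np.stack([(u-K[0,2])/K[0,0]*d,(v-K[1,2])/K[1,1]*d,d],-1)
    W=(X-np.array(k["t"]))@np.array(k["R"]); W[d<=0]=np.nan
    return p,W
E
python3 - <<'E'
from h import *
for c in("top","scene"):
    p,W=cloud(c)
    print(c);
    xs=np.arange(.35,.76,.04);ys=np.arange(.4,-.05,-.04)
    for x in xs[::-1]:
        print(round(x,2),[ (lambda s:int(1000*np.nanmax(W[s][:,2])) if s.any() else -1)((abs(W[...,0]-x)<.02)&(abs(W[...,1]-y)<.02)) for y in ys])
R=np.array([[1,0,0],[0,-1,0],[0,0,-1.]])
def rz(a): return np.array([[np.cos(a),-np.sin(a),0],[np.sin(a),np.cos(a),0],[0,0,1]])
for a in(0.19,0.19+np.pi/2,.19-np.pi/2,.19+np.pi):
    for pos in([.42,.19,.33],[.5,.19,.17]):
        q=m.inverse_kinematics(pos,rz(a)@R); print(a,pos,None if q is None else np.round(q,2))
k=m.get_calibration("wrist");print("cam in tool",(m.current_tcp_rot().T@(-np.array(k["R"]).T@k["t"]-m.current_ee_pos())).round(3),(np.array(k["R"])@m.current_tcp_rot()).round(2))
E
```

```text
top
0.75 [-1, -1, -1, -1, -1, -1, -1, -1, -1, -1, -1, -1]
0.71 [358, 357, 354, 362, 364, 354, 366, 364, 371, 364, 374, 362]
0.67 [388, 393, 392, 393, 392, 392, 392, 372, 392, 392, 392, 380]
0.63 [336, 372, 373, 375, 372, 370, 375, 359, 378, 370, 370, 353]
0.59 [187, 315, 185, 177, 183, 184, 180, 336, 336, 183, 182, 302]
0.55 [143, 267, 17, 40, 101, 103, 102, 291, 291, 3, 3, 242]
0.51 [65, 80, 20, 3, 100, 102, 97, 95, 62, 15, 3, 3]
0.47 [85, 103, 119, 4, 153, 152, 101, 98, 15, 16, 14, 4]
0.43 [18, 145, 156, 18, 140, 140, 97, 96, 3, 12, 15, 9]
0.39 [3, 150, 157, 3, 3, 4, 5, 3, 2, 2, 12, 15]
0.35 [-709, -717, -714, -712, -691, -699, -705, -716, -715, -716, -717, -1]
scene
0.75 [1, 387, 385, 391, 376, 395, 392, 392, 392, 390, 389, 401]
0.71 [0, 392, 389, 393, 390, 392, 391, 391, 390, 390, 390, 382]
0.67 [388, 393, 390, 392, 390, 391, 390, 389, 390, 390, 390, 379]
0.63 [332, 374, 372, 374, 370, 373, 376, 359, 380, 371, 371, 354]
0.59 [184, 314, 183, 177, 182, 182, 178, 340, 339, 182, 182, 303]
0.55 [140, 267, 14, -1, 99, 100, 100, 289, 292, 2, 1, 243]
0.51 [61, 77, 16, -1, 99, 100, 96, 95, 61, 17, 1, 1]
0.47 [71, 87, 118, 1, 152, 151, 100, 96, 41, 14, 13, 1]
0.43 [15, 117, 155, 16, 142, 142, 95, 96, 1, 11, 13, 11]
0.39 [0, 17, 156, 1, 1, 1, 1, 1, 1, 1, 11, 13]
0.35 [-1, -1, -1, -1, -1, -1, -1, -1, -1, -1, -1, 3]
0.19 [0.42, 0.19, 0.33] [ 0.32  0.09  1.73 -0.    1.32  1.7 ]
0.19 [0.5, 0.19, 0.17] [ 0.28  0.4   1.75 -0.    0.99  1.66]
1.7607963267948965 [0.42, 0.19, 0.33] [ 0.32  0.09  1.73 -0.    1.32  0.13]
1.7607963267948965 [0.5, 0.19, 0.17] [ 0.28  0.4   1.75 -0.    0.99  0.09]
-1.3807963267948966 [0.42, 0.19, 0.33] None
-1.3807963267948966 [0.5, 0.19, 0.17] None
3.331592653589793 [0.42, 0.19, 0.33] [ 0.32  0.09  1.73 -0.    1.32 -1.44]
3.331592653589793 [0.5, 0.19, 0.17] [ 0.28  0.4   1.75 -0.    0.99 -1.48]
cam in tool [ 0.067  0.001 -0.143] [[ 0.    1.   -0.  ]
 [-0.96  0.   -0.26]
 [-0.26  0.    0.96]]
```

```bash
cat >> h.py <<'E'
from scipy.spatial.transform import Rotation as Ro
def att(yaw,tilt=0.): # tool x toward robot, fingers down, body leaning back to robot by tilt
    B=np.array([[-1,0,0],[0,1,0],[0,0,-1.]])
    return Ro.from_euler("z",yaw).as_matrix()@Ro.from_euler("y",-tilt).as_matrix()@B
E
python3 - <<'E'
from h import *
print(att(0,.35).round(2))
x,y,z=m.current_ee_pos(); m.move_l([x,y,.3])
m.move_ptp([.46,.19,.30],att(.19))
m.set_gripper(0.0)
p,W=cloud("wrist"); cv2.imwrite("pics/w1.png",p[:,:,::-1])
np.save("W1.npy",W)
for n in("selector_box","knob","green_cap","yellow_cap","spare_fuse","spare_relay"):
    print(n,[(np.round(r["at"],3).tolist(),round(r["confidence"],2)) for r in m.look_for("wrist",n)[:2]])
# plate plane pixels -> rectangle
s=abs(W[...,2]-.096)<.006; s=s&(W[...,0]>.38)&(W[...,0]<.6)&(W[...,1]>.08)&(W[...,1]<.3)
r=cv2.minAreaRect(W[s][:,:2].astype(np.float32)*1000);print("rect",r,s.sum(),np.nanmedian(W[s][:,2]))
hsv=cv2.cvtColor(p,cv2.COLOR_RGB2HSV)
for n,lo,hi in(("g",45,90),("y",20,35)):
    t=(hsv[...,0]>lo)&(hsv[...,0]<hi)&(hsv[...,1]>110)&(W[...,2]>.095)&(W[...,2]<.115);print(n,t.sum(),np.nanmean(W[t],0))
t=(W[...,2]>.115)&(W[...,2]<.17)&(abs(W[...,0]-.457)<.04)&(abs(W[...,1]-.212)<.04)
P=W[t]; A=np.c_[2*P,np.ones(len(P))]; c=np.linalg.lstsq(A,(P**2).sum(1),rcond=None)[0]
print("knob",len(P),c[:3],np.sqrt(c[3]+c[:3]@c[:3]),P[:,2].max())
# tilt reach
for pos in([.42,.2,.12],[.5,.25,.12],[.52,.15,.12]): print(m.inverse_kinematics(pos,att(.19,.35)))
print(m.current_time())
E
```

```text
[[-0.94  0.    0.34]
 [ 0.    1.    0.  ]
 [-0.34  0.   -0.94]]
selector_box [([0.48, 0.189, 0.09], 0.63)]
knob [([0.462, 0.216, 0.148], 0.69)]
green_cap [([0.54, 0.182, 0.101], 0.43)]
yellow_cap [([0.461, 0.216, 0.15], 0.64), ([0.46, 0.167, 0.099], 0.53)]
spare_fuse []
spare_relay [([0.5, 0.106, 0.039], 0.93)]
rect ((500.7919006347656, 168.02972412109375), (123.98210144042969, 157.79507446289062), 11.351293563842773) 6803 0.09578936601806176
g 73 [0.54086827 0.1334669  0.10259215]
y 85 [0.470704   0.19178248 0.1012986 ]
knob 724 [0.46418216 0.2207872  0.13941045] 0.014553753348135062 0.15598686838858955
[ 0.38160259  0.25769971  2.18389837 -0.18564408  0.36159945 -1.21666489]
[ 0.41702119  0.39965221  1.95799861 -0.17894533  0.44848937 -1.19554004]
[ 0.19578662  0.36790998  2.01066861 -0.00494348  0.41302395 -1.56083273]
4.375
```

View pics/w1.png

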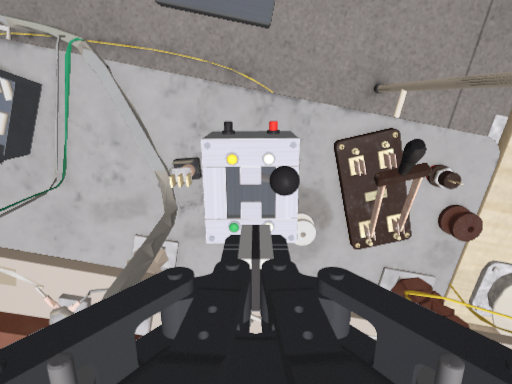

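The wrist view (robot side up) shows the green cap at (234,228), far right, and the yellow at (232,159). White caps are at (269,159) and (269,228), and the knob is at (285,181). The colour blobs picked up other pixels, so I'll fit the box from these cap pixels instead.

```bash
python3 - <<'E'
from h import *
p=cv2.imread("pics/w1.png")[:,:,::-1];W=np.load("W1.npy");h=cv2.cvtColor(p.copy(),cv2.COLOR_RGB2HSV)
C={}
for n,(u,v),(x,y) in(("g",(234,228),(40,-20)),("y",(232,159),(-40,-20)),("w",(269,159),(-40,20))):
    w=np.zeros(h.shape[:2],bool);w[v-7:v+8,u-7:u+8]=1
    t=w&(W[...,2]>.0985)&(W[...,2]<.108)
    if n!="w": t=w&(h[...,1]>110)
    C[n]=np.nanmean(W[t],0);print(n,t.sum(),C[n].round(4))
g,y=C["g"],C["y"]; d=(g-y)[:2];yaw=np.arctan2(d[1],d[0]);mid=(g+y)[:2]/2
Rm=Ro.from_euler("z",yaw).as_matrix()[:2,:2]; c=mid+Rm@[0,.02]
print("len",np.linalg.norm(d),"yaw",yaw,"centre",c)
k=np.array([.4642,.2208]);print("knob box",Rm.T@(k-c),"w box",Rm.T@(C["w"][:2]-c))
s=(abs(W[...,2]-.096)<.005)&(np.linalg.norm(W[...,:2]-c,axis=-1)<.1)&(W[...,1]>.125)
q=(W[s][:,:2]-c)@Rm; print("plate extent",np.percentile(q,[.5,99.5],axis=0))
E
```

```text
g 59 [0.5377 0.1802 0.1015]
y 79 [0.46   0.1646 0.1014]
w 94 [0.4525 0.2036 0.1012]
len 0.07931183868133831 yaw 0.19802894063868282 centre [0.49490591 0.1920176 ]
knob box [-0.02444324  0.03426088] w box [-0.03926597  0.01969692]
plate extent [[-0.06062224 -0.05335016]
 [ 0.06126851  0.05352771]]
```

```bash
cat >> h.py <<'E'
C=np.array([.4949,.1920]);YAW=.198;TILT=.3
RB=Ro.from_euler("z",YAW).as_matrix()
A=att(YAW,TILT)
def w(x,y,z): return np.r_[C,0]+RB@(np.array([x,y,z])/1000)
def go(x,y,z,v=.15): m.move_l(w(x,y,z),A,max_speed=v)
def push(a,b,z,lim=12,step=2.,v=.04):
    a,b=np.array(a,float),np.array(b,float);f0=m.current_force();n=int(np.ceil(np.linalg.norm(b-a)/step));pk=0
    for i in range(1,n+1):
        q=a+(b-a)*i/n; go(*q,z,v); f=RB.T@(m.current_force()-f0); F=np.linalg.norm(f); pk=max(pk,F)
        if F>lim: break
    print("push end",q.round(1),"force",f.round(1),"peak",round(pk,1),"t",m.current_time()); return q
def knob(cam="wrist"):
    p,W=cloud(cam); q=(W-np.r_[C,0])@RB*1000
    t=(q[...,2]>122)&(q[...,2]<165)&(abs(q[...,0])<60)&(abs(q[...,1])<58)&(p.max(-1)<70)
    P=q[t]; s=np.linalg.lstsq(np.c_[2*P,np.ones(len(P))],(P**2).sum(1),rcond=None)[0]
    print(cam,"knob",len(P),s[:3].round(1),"r",np.sqrt(s[3]+s[:3]@s[:3]).round(1)); return p
E
python3 - <<'E'
from h import *
p,W=cloud("top");q=(W-np.r_[C,0])@RB*1000
for z in range(160,300,20):
    s=(abs(q[...,2]-z)<10)&(abs(q[...,1]+60)<80)&(q[...,0]<110)
    if s.any(): print("obst z",z,np.nanmin(q[s],0).round(),np.nanmax(q[s],0).round())
knob("wrist");knob("top")
m.move_ptp(w(-75,34,180),A); go(-75,34,130)
print("f",m.current_force().round(1),m.current_time())
push((-65,34),(-24,34),130,v=.05)
p=knob("wrist");knob("top"); cv2.imwrite("pics/w2.png",p[:,:,::-1])
E
```

```text
wrist knob 649 [-24.5  34.2 139.6] r 14.4
top knob 138 [-25.3  33.4 140.3] r 12.5
f [-0.9 -0.8 -0.5] 5.6833
push end [-24.  34.] force [0.1 1.2 1. ] peak 2.4 t 11.075
wrist knob 1066 [-21.3  34.7 154.2] r 21.0
top knob 146 [ -0.4  33.  141.9] r 13.3
```

View pics/w2.png

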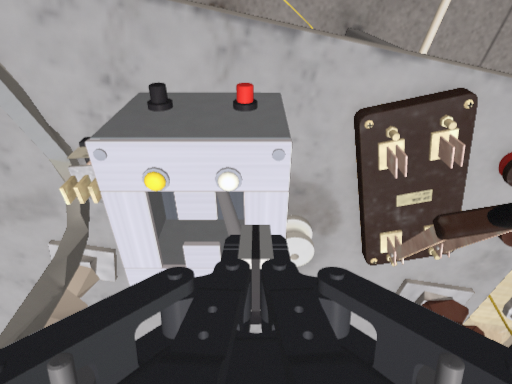

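The push went through and the knob is at box x≈-0.4, y≈33 (top camera). The wrist picture shows the shank in line with the cross channel at about (228,205). Next I push sideways from the left.

```bash
python3 - <<'E'
from h import *
go(-45,36,130); go(-45,60,175); go(4,78,175); go(4,78,130)
print(m.current_time())
push((4,72),(4,-1),130,step=3,v=.05)
go(4,12,130); knob("top")
p,W=cloud("top");cv2.imwrite("pics/t3.png",p[:,:,::-1]);q=(W-np.r_[C,0])@RB*1000
for z in range(160,300,20):
    s=(abs(q[...,2]-z)<10)&(q[...,1]<-50)&(q[...,1]>-140)&(q[...,0]<110)&(q[...,0]>0)
    if s.any(): print("obst z",z,s.sum(),np.nanmin(q[s],0).round(),np.nanmax(q[s],0).round())
print(m.current_time())
E
```

```text
12.9083
push end [ 4. -1.] force [-0.5  2.2 -0.6] peak 4.2 t 19.2333
top knob 0 [0. 0. 0.] r 0.0
obst z 160 779 [  32. -140.  151.] [110. -50. 170.]
obst z 180 357 [  32. -140.  170.] [110. -51. 190.]
obst z 200 39 [  32. -105.  190.] [ 49. -94. 210.]
obst z 220 44 [  33. -105.  211.] [ 49. -95. 229.]
obst z 240 65 [  33. -105.  230.] [ 51. -95. 250.]
obst z 260 83 [  37. -107.  250.] [ 59. -96. 270.]
obst z 280 125 [  42. -109.  271.] [ 70. -96. 290.]
19.5833
```

```bash
python3 - <<'E'
from h import *
go(4,14,178); go(-50,-26,178); go(-50,-26,130)
p=knob("wrist");knob("top");knob("scene"); cv2.imwrite("pics/w4.png",p[:,:,::-1]); print(m.current_time())
E
```

```text
wrist knob 438 [-38.2 -24.8 153.4] r 26.4
top knob 122 [ -0.4 -29.1 143.9] r 13.3
scene knob 73 [-32.3 -49.3 152.6] r 27.2
21.2667
```

View pics/w4.png

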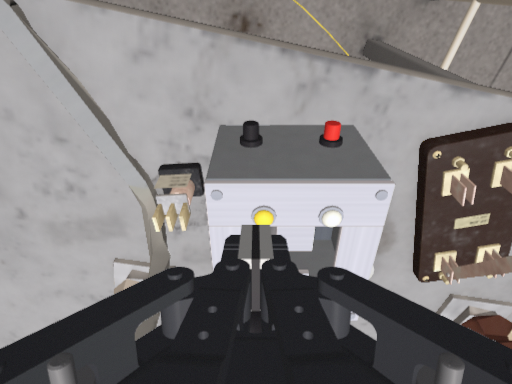

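The wrist picture shows the lever now right of centre, hidden behind the fingers, with the yellow cap at (264,219) behind the shank. The top camera puts the knob at (-0.4,-29), in the right lane. Final push forward.

```bash
python3 - <<'E'
from h import *
q=push((-38,-25),(8,-25),130,step=3,v=.05,lim=15)
if q[0]>7: q=push((8,-25),(22,-25),130,step=1,v=.03,lim=12)
go(q[0]-15,-25,130); go(-50,-25,150); go(-80,-10,220)
p=knob("top");p=knob("wrist");cv2.imwrite("pics/w5.png",p[:,:,::-1])
print(m.current_force(),m.current_time())
E
```

```text
push end [  8. -25.] force [ 0.1  0.5 -1.5] peak 2.6 t 25.4667
push end [ 22. -25.] force [-7.8 -0.2 -0.1] peak 8.2 t 28.9667
top knob 76 [ 38.5 -29.2 138.5] r 13.2
wrist knob 0 [0. 0. 0.] r 0.0
[-0.61283702  0.04225883 -0.3727587 ] 30.5333
```

View pics/w5.png

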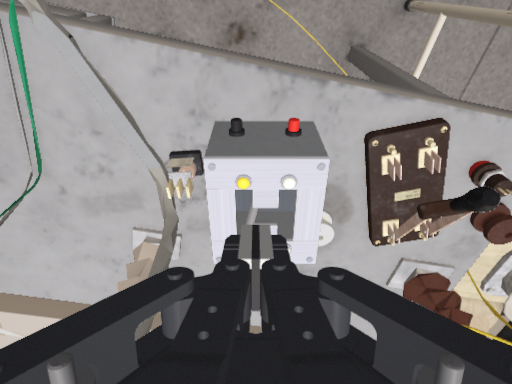

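The wrist picture shows the shank at (250,215) leaning into the far right slot, with the relay at (182,175) and the rest still standing. The top camera gives knob x = 38.5 mm, and the push force rose to 8 N, so the lever is at its stop.

```bash
python3 -c "
from h import *
m.dwell(.3);print(m.sign_off())"
```

```text
the job is handed in; nothing more can be done
None
```

The lever is home against its stop in the green-capped far right slot, with the gripper backed clear and nothing seen disturbed; I handed the job in at about 31 s, and the judge's verdict was not shown.

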